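Flip the tea caddy open

ROBOT

A 6-joint arm with a two-finger parallel gripper is mounted at the origin on a cart in front of the work surface, level with it; the furniture and walls round the work are solid. World frame = base frame: x ahead of the robot, y to its left, z up, the work surface at z = 0. Lengths are in m, angles in rad, forces in N, time in s.
With the tool pointing down it reaches from about 0.4 to 0.825 m from the base axis. Payload 7 kg.
Tool frame: the origin (TCP) lies between the finger pads; the fingertips stand 8 mm ahead of it and the grasp point (between the pads) lies 11 mm behind it (arm.finger_overhang is the distance from the TCP to the fingertips, in m); z points along the fingers, y is the line along which they close (so a half turn about z gives the same grasp; the last joint's range is limited). The gripper opens to 88 mm and grips with 3 to 60 N. Pads are 19 mm wide; open, the fingers measure 130 mm over their backs; the gripper's body (78 mm by 193 mm) begins 47 mm behind the grasp point.
Start: joints at [1.488, 0.359, 0.012, 0, -1.224, -0.288], TCP at [0.245, 0.629, 0.207] pointing down, gripper open.
Joint ranges: [-3.07, 3.07], [-1.43, 2.12], [-1.02, 1.25], [-3.03, 1.67], [-3.05, -0], [-3.03, 3.03]. Speed limits (rad/s): [2.39, 2.39, 3.01, 3.14, 3.14, 3.14].

INTERFACE

Orientations are given as [roll, pitch, yaw] about the fixed x, y, z axes, in that order (R = Rz(yaw) Ry(pitch) Rx(roll)).
In Python, from station import arm gives the robot as it stands.
- The arm moves only by the tool move_arm, never from a script. Its argument "rows" is text: rows parted by semicolons, each of 7 numbers parted by spaces: the turn, a rotation vector about the tool's x, y, z in degrees, then the shift along the tool's x, y, z in m, then the finger opening in m, from 0 to 0.0876. A call has 1 to 8 rows; each row shifts and turns the commanded pose from where the row before left it, along the tool's axes as they then stand; what a row does not reach is not made up. A row lasts 1/8 s, in which the tool goes at most 62.5 mm and 10.7 degrees, less where a joint would pass 70% of its speed; a pose out of reach is approached as far as the arm can. A call is refused whole if a number of a shift passes 0.0625 or a number of a turn 10.7, either way. A call with a gripper value outside its range is refused whole. The fingers move at their own pace and stop on an object; "squeeze" is the grip in N (left out, the last holds). Time passes only in rows, so rows that do not move let the fingers close. It gives the time, the measured TCP pose, the force, the opening and the grip force at its end, in the units of the state.
- arm.get_state(): the state, without advancing time (a new reading comes with each control period).
- arm.grab_frame(name): name is "side" or "top" or "wrist"; returns (picture, depth): 400x640x3 uint8, blue, green, red; 400x640 float32, m along the optical axis (not along the pixel's ray), 0 where there is no reading.
- arm.camera_model(name): a dict with "mtx" (3x3 intrinsics, pixels), "camera_from_world" (4x4, takes a point from world to camera coordinates); the wrist camera has in their place "mount" (4x4, takes a point from camera to tool coordinates, whose origin is the TCP and whose axes are the flange's). Camera axes: x right, y down, z forward; pixel columns grow to the right and rows downward; lengths in m; the calibration is good to about 2 mm. The wrist camera is an equidistant fisheye: a pixel r from the principal point sees the ray r / f radians off the axis. A picture is of the moment at which its call begins: read the wrist's pose just before it. camera_model takes no time and is no camera call.
- arm.job_done(): hands the job in; it is judged then, once.
The state is a dict: "t": time; "q": joint angles; "qd": joint speeds; "joint_efforts": joint torques, N m; "eef_pos": TCP position; "ee_rot": TCP orientation; "force": force on the tool from outside, world axes, zero at the start; "moment": the same for the moment, N m; "width": finger opening in m; "gripper_force": force on a finger pad.
Only numpy, scipy, OpenCV 4.12 (cv2) and the standard library are available. Lean on these libraries where they do the work, as an engineer would, in place of code of your own. Each camera call takes 0.05 s, during which the arm holds its last target. There are 200 camera calls.

TASK

Open the wooden tea caddy. First push the honey jar that stands in its way along the worktop, off to the left or right side, until no part of it stands in front of the caddy any more; then, with a fingertip under the lid's projecting front lip, swing the lid steadily (do not fling it) up and over past upright, so that it stays leaning open by itself. Only push: do not lift or tip the jar, and leave the mug, tea carton, spice jar and salt shaker where they stand.

Things in the scene. Friction and masses are not known exactly. Their poses are not given: they have to be found in the camera images.
- caddy: wooden tea caddy, fixed to the worktop, 110 deep (x) x 120 wide (y) x 62 mm high without its lid, open-topped under the lid. Origin: centre of its underside. Its own -x axis points out of its front (towards the lip side, roughly at the robot and to its left), +x to the hinge at the back, z up. With the lid shut it is 72 mm high. A wall cabinet hangs over the back of the worktop (from about x = 0.65, z = 0.56): keep wrists low there
- lid_hinge (a point): middle of the hinge line at the back top rim of the caddy, 62.5 mm above the worktop; the line runs along the caddy's y axis
- lid_lip (a point): middle of the lower front edge of the lid's lip; moves with the lid. The lid is a flat brown wooden board with a shallow paler panel on top, measuring 134 mm from hinge line to lip edge, 120 mm wide over its whole length, 8 mm thick; its underside passes through the hinge line. Shut, it lies level and the lip stands out 24 mm beyond the caddy's front face, its underside 62.5 mm above the worktop with free space below
- lid (a joint): lid angle in rad: 0 shut and level, 1.57 upright, 1.95 fully open against its stop, leaning back. about 0.1 to 0.16 kg, nearly free hinge with a little damping: it falls shut from before about 1.55 and falls back open from beyond about 1.65
- honey_jar: honey jar with a dark lid, 65 mm across, 86 mm high, upright, loose, standing on the worktop just before the caddy's lip, some 10 to 25 mm clear of it. Origin: centre of its underside. Slides upright when pushed slowly in its lower half (under 50 mm). Mass and friction vary; 0.23 to 0.46 kg
- mug: green and white mug, 78 mm across, 101 mm high, handle on one side; bystander at the back of the worktop, beyond the caddy. Origin: underside
- tea_carton: dark carton of tea, 68 x 131 mm, 107 mm high; bystander at the back of the worktop, beside the mug. Origin: underside
- spice: spice jar with a black cap, 41 mm across, 105 mm high; bystander at the right. Origin: underside
- salt: salt shaker, 44 mm across, 90 mm high; bystander at the right front. Origin: underside
Things that resemble listed ones, but are neither listed nor needed, are in the scene too. Of the things that look like the honey_jar, the smaller one is meant.

How it is judged:
By the outcome, as a careful person would: the job done as asked, in the order asked, and still so for the second after the job is handed in, with the robot touching nothing.
It also fails if it takes over 61 s, if anything falls off the work surface, if the arm or the gripper's body presses on something with over 40 N, if the wrist force passes 120 N, or if a joint passes its speed limit or range.

## Working session

There is one attempt and no reset: what is moved stays moved. The work goes in short steps, Python scripts to look and compute and a tool call to move; the robot and the scene stay as the last step left them, time stands still between calls to the robot, and variables do not carry over. Pictures are saved under pics/ and viewed, at most 10 in all, crops included, and the job is handed in when it is done.

Besides the shell and the picture viewer there is one more tool, called after ">>>" as name(argument=value, ...) on one line, values as JSON. move_arm: Moves the arm, as the interface text tells. Its arguments: {"type":"object","properties":{"rows":{"type":"string"},"squeeze":{"type":"number"}},"required":["rows"]}

```bash
ls; mkdir -p pics; cat > h.py <<'E'
import numpy as np, cv2
from station import arm
def world(name,depth):
    m=arm.camera_model(name);K=m["mtx"];T=np.linalg.inv(m["camera_from_world"])
    v,u=np.mgrid[0:400,0:640]
    P=np.stack([(u-K[0][2])/K[0][0]*depth,(v-K[1][2])/K[1][1]*depth,depth],-1)
    W=P@T[:3,:3].T+T[:3,3]; W[depth==0]=np.nan
    return W
E
python3 - <<'E'
from h import *
print(arm.get_state())
for n in("top","side"):
    im,d=arm.grab_frame(n); cv2.imwrite(f"pics/{n}0.png",im); np.save(f"{n}0.npy",d)
    m=arm.camera_model(n); print(n,np.linalg.inv(m["camera_from_world"]).round(3),m["mtx"])
E
```

```text
pics
{'t': 0.0, 'q': array([ 1.48810828e+00,  3.59379989e-01,  1.10988830e-02, -3.47622454e-04,
       -1.22410729e+00, -2.88135680e-01]), 'qd': array([-0.00059966,  0.0008978 ,  0.00157904,  0.00041516,  0.00141327,
       -0.00057223]), 'joint_efforts': array([-1.44530886e-04, -5.82714021e+01,  2.93043727e+01,  6.99717969e+00,
        6.93194437e-03, -1.75071955e-04]), 'eef_pos': array([0.24442778, 0.62864918, 0.20634505]), 'ee_rot': array([ 3.13997335e+00, -1.39134822e-04, -3.70941991e-01]), 'force': array([0.28805065, 0.55833741, 0.05099662]), 'moment': array([-0.04750203,  0.01552027, -0.02424629]), 'gripper_force': 0.0, 'width': 0.08731600322151378}
top [[ 0.021 -0.996  0.086  0.485]
 [-1.    -0.022 -0.009 -0.132]
 [ 0.011 -0.085 -0.996  0.936]
 [ 0.     0.     0.     1.   ]] [[361.28620703   0.         318.0277668 ]
 [  0.         361.28620703 198.75169144]
 [  0.           0.           1.        ]]
side [[-0.939  0.165 -0.302  0.852]
 [ 0.345  0.478 -0.808  0.584]
 [ 0.011 -0.863 -0.506  0.51 ]
 [ 0.     0.     0.     1.   ]] [[392.93927056   0.         326.02551185]
 [  0.         392.93927056 198.08283898]
 [  0.           0.           1.        ]]
```

View pics/top0.png

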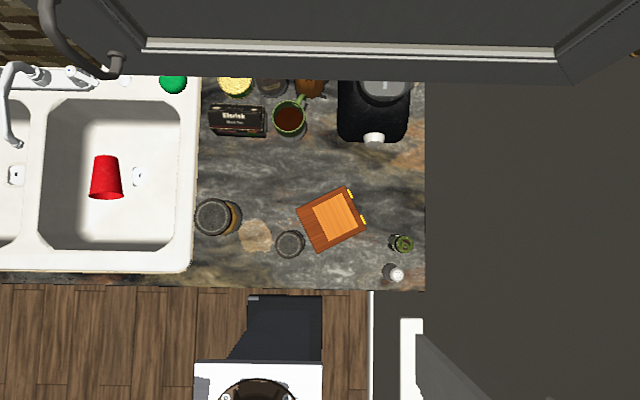

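View pics/side0.png

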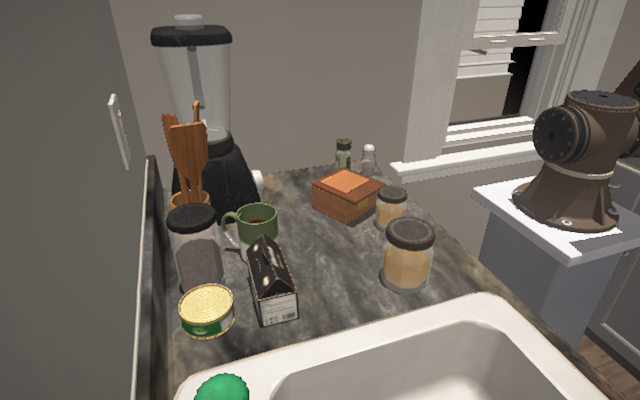

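The top view shows the caddy at (333,218) with its hinges at the upper right (350,190) and (363,222). Two jars look like honey jars: one at (289,244), smaller and just before the lip, and one at (215,217), larger and beside the sink. The smaller one fits the description. I'll confirm it in a crop while measuring.

```bash
python3 - <<'E'
from h import *
im=cv2.imread("pics/top0.png");d=np.load("top0.npy");W=world("top",d)
cv2.imwrite("pics/crop.png",cv2.resize(im[150:300,190:430],None,fx=3.3,fy=3.3,interpolation=cv2.INTER_CUBIC))
x,y,z=W[...,0],W[...,1],W[...,2]
print("table",np.nanmedian(z[170:185,220:280]), W[285,300],W[285,420],W[230,190])
box=np.zeros(z.shape,bool);box[150:285,200:424]=1
mk=((z>0.03)&(z<.2)&box).astype(np.uint8)
n,l,s,c=cv2.connectedComponentsWithStats(mk)
for i in range(1,n):
    if s[i][4]<20: continue
    zz=z[l==i]; top=np.percentile(zz,90)
    t=(l==i)&(z>top-.008)
    p=W[t][:,:2].astype(np.float32)
    (cx,cy),r=cv2.minEnclosingCircle(p); R=cv2.minAreaRect(p)
    print(s[i],"top",top.round(4),"circ",round(cx,4),round(cy,4),round(r,4),"rect",np.round(cv2.boxPoints(R),3).tolist(),R[1],R[2])
print("patch",W[236,254])
E
```

```text
table 0.0007324335014419758 [ 3.43511067e-01 -9.96994890e-02 -6.83673776e-05] [ 0.34949734 -0.40612154  0.00085355] [0.47729502 0.18365014 0.00848082]
[ 296  185   71   69 2816] top 0.0745 circ 0.5117 -0.1716 0.0879 rect [[0.42800000309944153, -0.14000000059604645], [0.492000013589859, -0.2630000114440918], [0.5979999899864197, -0.20800000429153442], [0.5339999794960022, -0.08500000089406967]] (0.11930451542139053, 0.13878893852233887) 27.653066635131836
[ 200  198   40   39 1268] top 0.1161 circ 0.5102 0.0988 0.0428 rect [[0.4659999907016754, 0.125], [0.4699999988079071, 0.054999999701976776], [0.5540000200271606, 0.05900000035762787], [0.5509999990463257, 0.1289999932050705]] (0.08439867198467255, 0.07014404237270355) 2.55951189994812
[276 230  28  29 625] top 0.0882 circ 0.4496 -0.0744 0.0323 rect [[0.4169999957084656, -0.04500000178813934], [0.4180000126361847, -0.10599999874830246], [0.48100000619888306, -0.10400000214576721], [0.47999998927116394, -0.0430000014603138]] (0.06293588876724243, 0.06105642020702362) 1.295015811920166
[390 235  24  18 356] top 0.108 circ 0.4565 -0.3408 0.0204 rect [[0.43700000643730164, -0.32199999690055847], [0.4390000104904175, -0.3610000014305115], [0.47699999809265137, -0.35899999737739563], [0.47600001096725464, -0.3199999928474426]] (0.03877285122871399, 0.03899705782532692) 1.797294020652771
[384 264  21  18 294] top 0.0893 circ 0.3854 -0.3293 0.0166 rect [[0.36399999260902405, -0.33000001311302185], [0.38499999046325684, -0.3499999940395355], [0.4059999883174896, -0.328000009059906], [0.38499999046325684, -0.30799999833106995]] (0.030664654448628426, 0.029980139806866646) 46.39153289794922
patch [0.46529433 0.02144421 0.00162159]
```

View pics/crop.png

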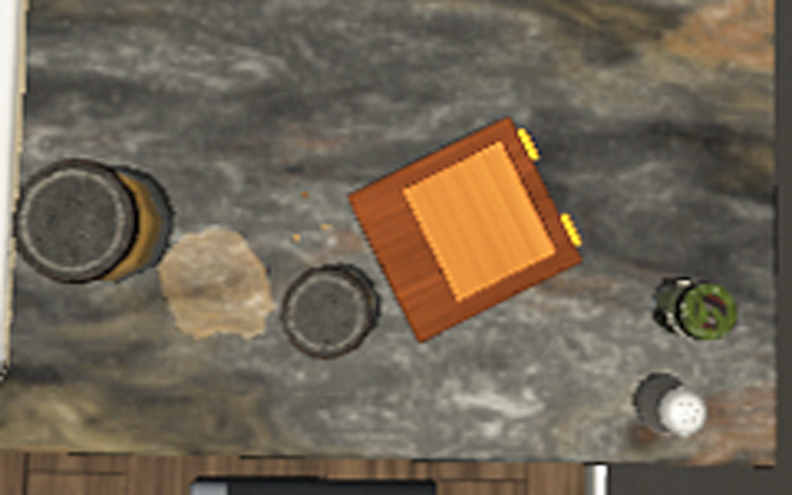

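The crop confirms it: the smaller jar at crop (330,310), standing just before the lip, is the honey jar; the big one at (75,220) is the look-alike. The tan patch at (215,285) is flat.

Caddy yaw comes out at about -62.5° and the jar at (0.450,-0.074). The worktop edge is too near on the right, so I'll push the jar towards caddy +y (away and left). First I swing over to behind the jar.

>>> move_arm(rows="0 0 0 0.04 0.031 0 0.03; 0 0 0 0.04 0.031 0 0.03; 0 0 0 0.04 0.031 0 0.03; 0 0 0 0.04 0.031 0 0.03; 0 0 0 0.04 0.031 0 0.03; 0 0 0 0.04 0.031 0 0.03; 0 0 0 0.04 0.031 0 0.03; 0 0 0 0.04 0.031 0 0.03")

```text
t: 1.1
eef_pos: [0.4534, 0.2804, 0.2071]
ee_rot: [3.141, 0.0, -0.371]
force: [-0.5, 1.8, -0.6]
width: 0.03
gripper_force: 0.0
```

>>> move_arm(rows="0 0 0 0.04 0.031 0 0.03; 0 0 0 0.04 0.031 0 0.03; 0 0 0 0.001 0.04 0 0.03; 0 0 0 0.001 0.04 0 0.03; 0 0 0 0.001 0.04 0 0.03; 0 0 0 0.001 0.04 0 0.03; 0 0 0 0.001 0.04 0 0.03; 0 0 0 0.001 0.04 0 0.03")

```text
t: 2.1
eef_pos: [0.4229, -0.0318, 0.2072]
ee_rot: [-3.142, 0.0, -0.371]
force: [0.9, -0.4, -0.2]
width: 0.03
gripper_force: 0.0
```

>>> move_arm(rows="0 0 10 0 0 0 0.03; 0 0 10 0 0 0 0.03; 0 0 10 0 0 0 0.03; 0 0 10 0 0 0 0.03; 0 0 10 0 0 0 0.03; 0 0 10 0 0 0 0.03; 0 0 10 0 0 0 0.03; 0 0 10 0 0 0 0.03")

```text
t: 3.1
eef_pos: [0.4234, -0.0307, 0.207]
ee_rot: [3.141, -0.0, -1.773]
force: [0.9, 0.4, -0.6]
width: 0.0304
gripper_force: 0.0
```

>>> move_arm(rows="0 0 10 0 0 0 0.03; 0 0 10 0 0 0 0.03; 0 0 10 0 0 0 0.03; 0 0 10 0 0 0 0.03; 0 0 10 0 0 0 0.03; 0 0 1 0 0 0 0.03; 0 0 0 0 0 0 0.03")

```text
t: 3.98
eef_pos: [0.4236, -0.0307, 0.2072]
ee_rot: [3.142, -0.0, -2.654]
force: [-0.3, 0.3, 0.4]
width: 0.03
gripper_force: 0.0
```

>>> move_arm(rows="0 0 0 0.029 -0.023 0 0.03; 0 0 0 0.028 -0.024 0 0.03; 0 0 0 0 0 0.03 0.03; 0 0 0 0 0 0.03 0.03; 0 0 0 0 0 0 0.03")

```text
t: 4.6
eef_pos: [0.3935, -0.0991, 0.1458]
ee_rot: [3.14, -0.004, -2.655]
force: [0.1, -0.6, 0.9]
width: 0.0298
gripper_force: 0.0
```

>>> move_arm(rows="0 0 0 0 0 0.04 0.03; 0 0 0 0 0 0.04 0.03; 0 0 0 0 0 0.034 0.03; 0 -5 0 0 0 0 0.03; 0 -5 0 0 0 0 0.03; 0 0 0 0 0 0 0.03")

```text
t: 5.35
eef_pos: [0.3952, -0.099, 0.0342]
ee_rot: [-3.141, 0.176, -2.657]
force: [0.4, 0.3, 0.7]
width: 0.0299
gripper_force: 0.0
```

>>> move_arm(rows="0 0 0 0.0007 0 0.004 0.03; 0 0 0 -0.0059 0 0.001 0.03; 0 0 0 -0.0059 0 0.001 0.03; 0 0 0 -0.0059 0 0.001 0.03; 0 0 0 -0.0049 0 0.0009 0.03; 0 0 0 -0.0049 0 0.0009 0.03; 0 0 0 -0.0049 0 0.0009 0.03; 0 0 0 -0.0049 0 0.0009 0.03")

```text
t: 6.35
eef_pos: [0.4287, -0.0811, 0.0291]
ee_rot: [3.141, 0.174, -2.657]
force: [-0.9, -1.2, 0.3]
width: 0.03
gripper_force: 0.9
```

```bash
cat >> h.py <<'E'
def jar(n):
    im,d=arm.grab_frame("top");cv2.imwrite(f"pics/top{n}.png",im)
    m=arm.camera_model("top");K=np.array(m["mtx"]);Tc=np.array(m["camera_from_world"])
    W=world("top",d);z=W[...,2]
    s=arm.get_state();print("t",s["t"],"tcp",s["eef_pos"].round(4),s["force"].round(1))
    b=(abs(z-.087)<.006)&(W[...,0]>.38)&(W[...,0]<.72)&(W[...,1]>-.11)&(W[...,1]<.06)
    p=W[b][:,:2].astype(np.float32);c,r=cv2.minEnclosingCircle(p);print("jar top",len(p),np.round(c,4),round(r,4))
    e=np.array([.887,.461]);x=np.array([.461,-.887]);o=np.array(c)-[.481,-.1125]
    print("caddy-frame rel lip x,y",(o@x).round(4),(o@e).round(4))
E
python3 -c "
from h import *
jar(1)"
```

```text
t 6.4 tcp [ 0.4295 -0.0809  0.0292] [-0.4 -0.6  0.1]
jar top 540 [ 0.5762 -0.0656] 0.1453
caddy-frame rel lip x,y 0.0022 0.1061
```

View pics/top1.png

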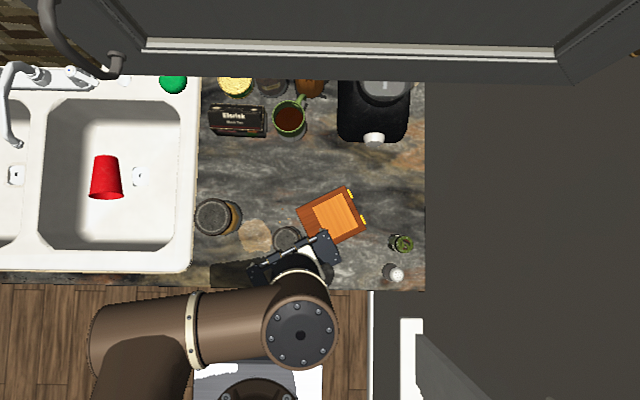

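The view shows the jar now nudged to (288,238) and upright, with the hand over the lid's near corner but clear of it. I continue the push.

>>> move_arm(rows="0 0 0 -0.0054 0 -0.002 0.03; 0 0 0 -0.0049 0 0.0009 0.03; 0 0 0 -0.0049 0 0.0009 0.03; 0 0 0 -0.0049 0 0.0009 0.03; 0 0 0 -0.0049 0 0.0009 0.03; 0 0 0 -0.0049 0 0.0009 0.03; 0 0 0 -0.0049 0 0.0009 0.03; 0 0 0 -0.0049 0 0.0009 0.03")

```text
t: 7.4
eef_pos: [0.4642, -0.0624, 0.0318]
ee_rot: [3.142, 0.174, -2.657]
force: [-1.2, -0.5, -0.0]
width: 0.0297
gripper_force: 0.7
```

>>> move_arm(rows="0 0 0 -0.0049 0 0.0009 0.03; 0 0 0 -0.0049 0 0.0009 0.03; 0 0 0 -0.0049 0 0.0009 0.03; 0 0 0 -0.0049 0 0.0009 0.03; 0 0 0 -0.0049 0 0.0009 0.03; 0 0 0 -0.0049 0 0.0009 0.03; 0 0 0 -0.0049 0 0.0009 0.03; 0 0 0 -0.0049 0 0.0009 0.03")

```text
t: 8.4
eef_pos: [0.4995, -0.0439, 0.0315]
ee_rot: [3.142, 0.174, -2.657]
force: [-1.7, -1.2, -0.5]
width: 0.03
gripper_force: 0.7
```

```bash
python3 -c "
from h import *
jar(2)"
```

```text
t 8.45 tcp [ 0.5003 -0.0436  0.0317] [-0.5 -0.  -0.3]
jar top 460 [ 0.6114 -0.0139] 0.1302
caddy-frame rel lip x,y -0.0273 0.1611
```

View pics/top2.png

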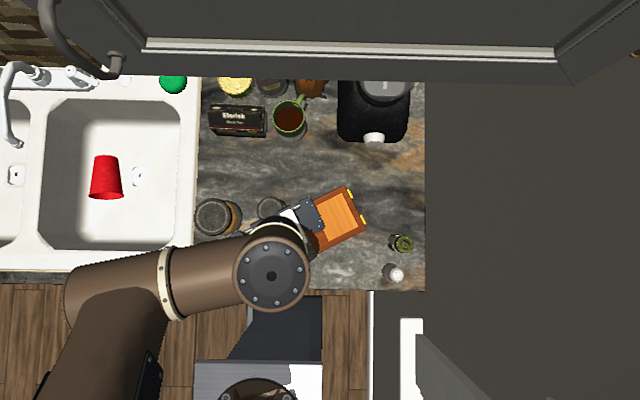

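The jar is at (270,209), upright and cradled by the fingers, and the caddy is undisturbed. About 55 mm more clears the caddy with margin.

>>> move_arm(rows="0 0 0 -0.0049 0 0.0009 0.03; 0 0 0 -0.0049 0 0.0009 0.03; 0 0 0 -0.0049 0 0.0009 0.03; 0 0 0 -0.0049 0 0.0009 0.03; 0 0 0 -0.0049 0 0.0009 0.03; 0 0 0 -0.0049 0 0.0009 0.03; 0 0 0 -0.0049 0 0.0009 0.03; 0 0 0 -0.0049 0 0.0009 0.03")

```text
t: 9.45
eef_pos: [0.5347, -0.0253, 0.0313]
ee_rot: [3.142, 0.174, -2.657]
force: [-1.9, -0.4, -0.8]
width: 0.0301
gripper_force: 0.7
```

>>> move_arm(rows="0 0 0 -0.0049 0 0.0009 0.03; 0 0 0 -0.0049 0 0.0009 0.03; 0 0 0 -0.0049 0 0.0009 0.03; 0 0 0 0.008 0 -0.0014 0.03; 0 0 0 0.02 0 -0.0035 0.03; 0 0 0 0.04 0 -0.007 0.03")

```text
t: 10.2
eef_pos: [0.4857, -0.0511, 0.0311]
ee_rot: [-3.141, 0.175, -2.657]
force: [-1.5, -0.5, 0.1]
width: 0.03
gripper_force: 0.0
```

```bash
python3 -c "
from h import *
jar(3)"
```

```text
t 10.25 tcp [ 0.4791 -0.0531  0.03  ] [-8.7 -3.2 -1.6]
jar top 614 [ 0.6102 -0.0139] 0.1312
caddy-frame rel lip x,y -0.0279 0.16
```

View pics/top3.png

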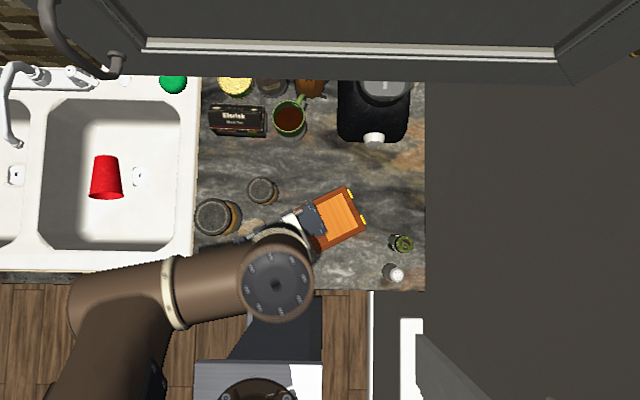

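The jar now stands upright at (262,190), well to the side of the caddy's front, and everything else is unmoved. I rise and turn to face the lip.

>>> move_arm(rows="0 0 0 -0.0065 0 -0.037 0.03; 0 0 0 -0.0065 0 -0.037 0.01; 0 0 0 -0.0065 0 -0.037 0; 0 0 0 -0.0065 0 -0.037 0; 0 10 0 0 0 0 0; 0 0 -10 0 0 0 0; 0 0 -10 0 0 0 0; 0 0 -10 0 0 0 0")

```text
t: 11.25
eef_pos: [0.4853, -0.0511, 0.1811]
ee_rot: [3.141, 0.0, -2.128]
force: [-0.0, 0.7, -0.2]
width: 0.0007
gripper_force: 0.0
```

>>> move_arm(rows="0 0 -10 0 0 0 0; 0 0 -10 0 0 0 0; 0 0 -10 0 0 0 0; 0 0 -10 0 0 0 0; 0 0 -10 0 0 0 0; 0 0 -10 0 0 0 0; 0 0 0 0 0 0 0")

```text
t: 12.12
eef_pos: [0.4855, -0.0511, 0.1813]
ee_rot: [-3.141, 0.0, -1.088]
force: [0.0, 0.3, 1.2]
width: 0.0009
gripper_force: 0.0
```

>>> move_arm(rows="0 9 0 0 0 0 0; 0 9 0 0 0 0 0; 0 9 0 0 0 0 0; 0 9 0 0 0 0 0; 0 9 0 0 0 0 0; 0 0 0 0 0 0 0")

```text
t: 12.88
eef_pos: [0.4876, -0.0485, 0.1816]
ee_rot: [-3.136, -0.787, -1.09]
force: [-1.3, -1.0, -0.4]
width: 0.0007
gripper_force: 0.0
```

>>> move_arm(rows="0 0 0 0 0.024 0 0; 0 0 0 0 0.0234 0 0; 0 0 0 -0.02 0 0.023 0; 0 0 0 -0.02 0 0.023 0; 0 0 0 -0.0205 0 0.0222 0; 0 0 0 0 0 0 0; 0 0 0 0 0 0 0")

```text
t: 13.75
eef_pos: [0.4752, -0.0436, 0.1315]
ee_rot: [3.077, -0.754, -1.09]
force: [0.3, 0.4, 0.6]
width: 0.0004
gripper_force: 0.0
```

```bash
python3 - <<'E'
from h import *
s=arm.get_state();print(s["eef_pos"].round(4),s["ee_rot"].round(3))
im,d=arm.grab_frame("side");cv2.imwrite("pics/side1.png",cv2.resize(im[120:320,230:500],None,fx=2.9,fy=2.9))
E
```

```text
[ 0.4752 -0.0436  0.1315] [ 3.077 -0.754 -1.09 ]
```

View pics/side1.png

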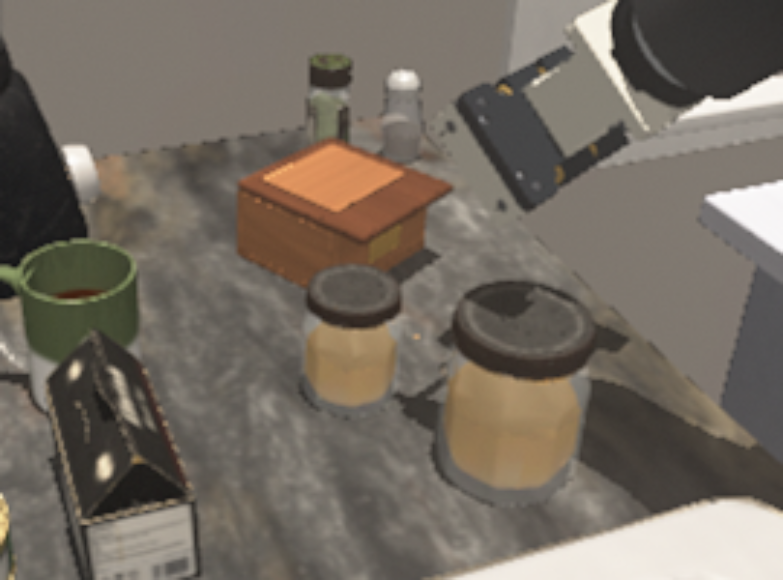

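The side view shows the gripper short of its target at crop (500,140), limited by reach, while the small jar at (352,340) and the caddy stand as intended. Turning the heading more towards -y puts the wrist farther from the base, so I'll plan for that.

```bash
cat >> h.py <<'E'
from scipy.spatial.transform import Rotation as Ro
H=np.array([.461,-.887,0]);Y=np.array([.887,.461,0]);LIP=np.array([.481,-.1125,.0625])
def pt(x,y,z): return LIP+x*H+y*Y+np.array([0,0,z-.0625])
def rot(psi,phi): # heading deg, angle below horizontal deg
    return Ro.from_euler("xyz",[180,0,psi],degrees=True)*Ro.from_rotvec([0,90-phi,0],degrees=True)
def plan(p,R,s=None):
    s=s or arm.get_state();R0=Ro.from_euler("xyz",s["ee_rot"])
    print("turn deg",(R0.inv()*R).as_rotvec(degrees=True).round(1),"then shift",R.inv().apply(p-s["eef_pos"]).round(4),"tgt",p.round(4))
E
python3 - <<'E'
from h import *
im,d=arm.grab_frame("side");W=world("side",d)
p=W[190:260,320:380].reshape(-1,3);p=p[(abs(p[:,2]-.087)<.005)]
print("jar",len(p),cv2.minEnclosingCircle(p[:,:2].astype(np.float32)))
c=np.array(cv2.minEnclosingCircle(p[:,:2].astype(np.float32))[0]);o=c-LIP[:2];print(o@H[:2],o@Y[:2])
R=rot(-80,45);f=pt(-.005,-.03,.048);z=R.apply([0,0,1]);print("z",z)
plan(f-.05*z,R);plan(f,R)
E
```

```text
jar 473 ((0.5762495994567871, -0.0014102838467806578), 0.03345932811498642)
-0.0546265128783267 0.1356987538648043
z [ 0.1227878  -0.69636424 -0.70710678]
turn deg [-8.6  1.4 12.6] then shift [-0.0071  0.0367  0.0613] tgt [ 0.4459 -0.0871  0.0834]
turn deg [-8.6  1.4 12.6] then shift [-0.0071  0.0367  0.1113] tgt [ 0.4521 -0.1219  0.048 ]
```

>>> move_arm(rows="-4.3 0.7 6.3 0 0 0 0; -4.3 0.7 6.3 0 0 0 0; 0 0 0 -0.003 0.018 0.015 0; 0 0 0 -0.004 0.0187 0.015 0; 0 0 0 0 0 0.0155 0; 0 0 0 0 0 0.0155 0; 0 0 0 0 0 0 0")

```text
t: 14.72
eef_pos: [0.4494, -0.0844, 0.0855]
ee_rot: [3.134, -0.786, -1.395]
force: [-0.2, 0.3, -0.3]
width: 0.0001
gripper_force: 0.0
```

```bash
python3 - <<'E'
from h import *
s=arm.get_state();print(s["eef_pos"],s["q"].round(3))
R=rot(-80,45);f=pt(-.005,-.03,.048);z=R.apply([0,0,1])
plan(f-.05*z,R);plan(f,R)
E
```

```text
[ 0.44943945 -0.08441556  0.08553983] [ 0.746  0.285 -1.015  0.81  -0.955 -1.286]
turn deg [ 0.4 -0.   0.1] then shift [-0.0001  0.0039  0.003 ] tgt [ 0.4459 -0.0871  0.0834]
turn deg [ 0.4 -0.   0.1] then shift [-0.0001  0.0039  0.053 ] tgt [ 0.4521 -0.1219  0.048 ]
```

>>> move_arm(rows="0 0 0 0 0 0.013 0; 0 0 0 0 0 0.013 0; 0 0 0 0 0 0.013 0; 0 0 0 0 0 0.013 0; 0 0 0 0 0 0 0")

```text
t: 15.35
eef_pos: [0.4692, -0.1095, 0.0582]
ee_rot: [3.106, -0.783, -1.393]
force: [-0.3, 0.9, 0.3]
width: 0.0005
gripper_force: 0.0
```

```bash
python3 - <<'E'
from h import *
s=arm.get_state();print(s["eef_pos"],s["q"].round(3),s["force"].round(1))
plan(pt(-.005,-.03,.048),rot(-80,45))
o=s["eef_pos"]-LIP;print("caddy rel lip",o@H,o@Y,o[2])
E
```

```text
[ 0.46916656 -0.10950471  0.05815854] [ 0.623  0.353 -1.016  0.922 -0.893 -1.307] [-0.3  0.9  0.3]
turn deg [1.9 0.1 0.1] then shift [-0.0007  0.019   0.0137] tgt [ 0.4521 -0.1219  0.048 ]
caddy rel lip -0.008112036004108108 -0.009115438422966792 -0.0043414631405279056
```

Joint 3 is at its limit, so I'll back off slightly and use a steeper tool turned further.

>>> move_arm(rows="0 0 0 0 0 -0.02 0; 0 0 0 0 0 -0.02 0; 0 0 0 0 0 0 0")

```text
t: 15.72
eef_pos: [0.4666, -0.0791, 0.0876]
ee_rot: [3.111, -0.781, -1.394]
force: [-0.6, 1.2, 0.5]
width: 0.0004
gripper_force: 0.0
```

```bash
python3 - <<'E'
from h import *
s=arm.get_state();print(s["eef_pos"],s["q"].round(3),s["force"].round(1))
R=rot(-90,52);f=pt(-.005,-.01,.051);z=R.apply([0,0,1])
plan(f-.03*z,R);plan(f,R)
E
```

```text
[ 0.46656087 -0.07912784  0.08758358] [ 0.724  0.312 -0.954  0.784 -0.977 -1.235] [-0.6  1.2  0.5]
turn deg [-5.  -6.9  7.5] then shift [ 0.0039 -0.0033  0.0195] tgt [ 0.4698 -0.0942  0.0746]
turn deg [-5.  -6.9  7.5] then shift [ 0.0039 -0.0033  0.0495] tgt [ 0.4698 -0.1127  0.051 ]
```

>>> move_arm(rows="-2.5 -3.5 3.8 0 0 0 0; -2.5 -3.4 3.7 0 0 0 0; 0 0 0 0.002 -0.0033 0.01 0; 0 0 0 0 0 0.01 0; 0 0 0 0 0 0.01 0; 0 0 0 0 0 0.01 0; 0 0 0 0 0 0.01 0; 0 0 0 0 0 0 0")

```text
t: 16.73
eef_pos: [0.4682, -0.1138, 0.0483]
ee_rot: [3.136, -0.665, -1.57]
force: [0.2, 0.1, -0.7]
width: 0.0001
gripper_force: 0.0
```

```bash
python3 - <<'E'
from h import *
s=arm.get_state();print(s["eef_pos"],s["ee_rot"],s["q"].round(3),s["force"].round(1))
R=rot(-90,52);plan(pt(-.005,-.01,.051),R)
o=s["eef_pos"]-LIP;print("caddy rel lip",o@H,o@Y,o[2])
im,d=arm.grab_frame("side");cv2.imwrite("pics/side2.png",cv2.resize(im[120:270,290:490],None,fx=3.9,fy=3.9))
E
```

```text
[ 0.46818295 -0.11378606  0.04833904] [ 3.13640091 -0.66495185 -1.56999231] [ 0.563  0.347 -0.922  0.755 -0.86  -1.228] [ 0.2  0.1 -0.7]
turn deg [ 0.3 -0.1  0. ] then shift [ 0.0008 -0.0016 -0.0028] tgt [ 0.4698 -0.1127  0.051 ]
caddy rel lip -0.004767927595715336 -0.011961592071301421 -0.01416095646735649
```

View pics/side2.png

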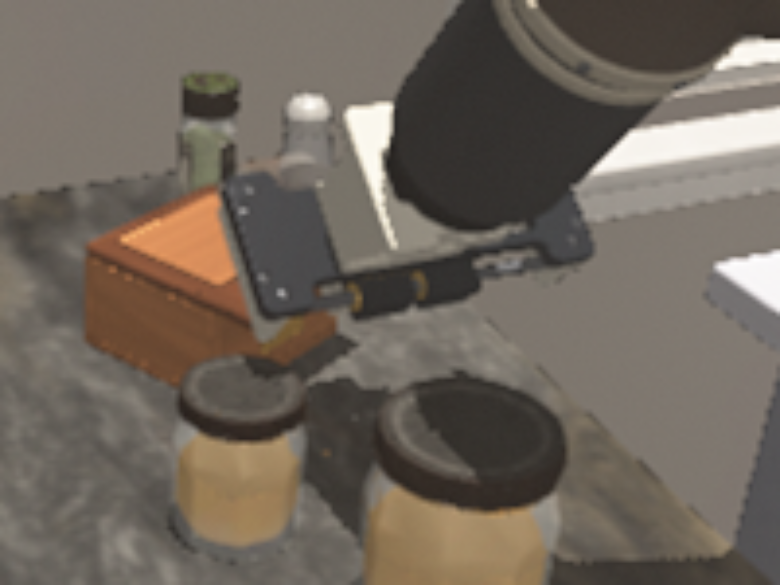

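The side view shows the fingertips tucked at the lip (crop 270,320), with the jar at (240,400) and the caddy untouched and the force about zero. Next I work out the arc.

```bash
cat >> h.py <<'E'
def lidang(p,R): # lid angle forced by closed fingers' upper edges
    best=0
    for yy in np.linspace(-.021,.021,9):
        for a in np.linspace(.008,-.045,60):
            o=p+R.apply([.0095,yy,a])-LIP;x=o@H;r=np.hypot(.134-x,o[2])
            if r<=.134 and o[2]>-.002: best=max(best,np.degrees(np.arctan2(o[2],.134-x)))
    return best
E
python3 - <<'E'
from h import *
s=arm.get_state();p0=s["eef_pos"];R=Ro.from_euler("xyz",s["ee_rot"])
prev=p0
for a in [0]+list(range(4,117,4)):
    r=np.radians(a);p=p0+.134*((1-np.cos(r))*H+np.array([0,0,np.sin(r)]))+[0,0,.006]
    print(a,"lid",round(lidang(p,R),1),"step",(R.inv().apply(p-prev)*1000).round(1),p.round(3));prev=p
E
```

```text
0 lid 5.5 step [ 3.7  0.  -4.7] [ 0.469 -0.113  0.055]
4 lid 9.3 step [ 6.  -0.1 -7.2] [ 0.469 -0.114  0.064]
8 lid 12.7 step [ 6.4 -0.4 -6.8] [ 0.469 -0.115  0.073]
12 lid 16.5 step [ 6.8 -0.7 -6.4] [ 0.47  -0.116  0.083]
16 lid 20.3 step [ 7.2 -1.  -5.9] [ 0.471 -0.118  0.092]
20 lid 24.1 step [ 7.5 -1.3 -5.4] [ 0.472 -0.121  0.101]
24 lid 27.9 step [ 7.8 -1.6 -4.9] [ 0.474 -0.124  0.109]
28 lid 31.8 step [ 8.  -1.9 -4.4] [ 0.476 -0.127  0.118]
32 lid 35.8 step [ 8.3 -2.1 -3.8] [ 0.478 -0.131  0.126]
36 lid 39.6 step [ 8.4 -2.4 -3.3] [ 0.48  -0.136  0.133]
40 lid 43.6 step [ 8.6 -2.6 -2.7] [ 0.483 -0.141  0.141]
44 lid 47.5 step [ 8.7 -2.9 -2.1] [ 0.486 -0.147  0.148]
48 lid 51.5 step [ 8.7 -3.1 -1.4] [ 0.489 -0.153  0.154]
52 lid 55.5 step [ 8.7 -3.3 -0.8] [ 0.492 -0.159  0.16 ]
56 lid 60.1 step [ 8.7 -3.5 -0.2] [ 0.496 -0.166  0.166]
60 lid 64.5 step [ 8.6 -3.7  0.4] [ 0.5   -0.173  0.171]
64 lid 69.0 step [ 8.5 -3.8  1. ] [ 0.503 -0.18   0.175]
68 lid 73.4 step [ 8.3 -3.9  1.7] [ 0.507 -0.188  0.179]
72 lid 77.8 step [ 8.1 -4.1  2.3] [ 0.511 -0.195  0.182]
76 lid 82.2 step [ 7.9 -4.2  2.9] [ 0.515 -0.203  0.185]
80 lid 86.5 step [ 7.6 -4.2  3.5] [ 0.52  -0.212  0.187]
84 lid 90.8 step [ 7.3 -4.3  4. ] [ 0.524 -0.22   0.188]
88 lid 95.0 step [ 6.9 -4.3  4.6] [ 0.528 -0.228  0.189]
92 lid 99.2 step [ 6.5 -4.3  5.1] [ 0.533 -0.236  0.189]
96 lid 103.4 step [ 6.1 -4.3  5.6] [ 0.537 -0.245  0.188]
100 lid 107.5 step [ 5.7 -4.3  6.1] [ 0.541 -0.253  0.187]
104 lid 111.6 step [ 5.2 -4.2  6.5] [ 0.545 -0.261  0.185]
108 lid 115.6 step [ 4.7 -4.2  6.9] [ 0.549 -0.269  0.182]
112 lid 119.6 step [ 4.2 -4.1  7.3] [ 0.554 -0.277  0.179]
116 lid 122.7 step [ 3.6 -4.   7.7] [ 0.557 -0.284  0.175]
```

>>> move_arm(rows="0 0 0 0.0037 0 -0.0047 0; 0 0 0 0.003 0 -0.0036 0; 0 0 0 0.003 -0.0001 -0.0036 0; 0 0 0 0.0064 -0.0004 -0.0068 0; 0 0 0 0.0068 -0.0007 -0.0064 0; 0 0 0 0.0072 -0.001 -0.0059 0; 0 0 0 0.0075 -0.0013 -0.0054 0; 0 0 0 0.0078 -0.0016 -0.0049 0")

```text
t: 17.77
eef_pos: [0.4742, -0.1234, 0.11]
ee_rot: [3.138, -0.664, -1.571]
force: [-0.4, -0.3, 0.3]
width: 0.0005
gripper_force: 0.0
```

```bash
python3 - <<'E'
from h import *
s=arm.get_state();R=Ro.from_euler("xyz",s["ee_rot"]);print(s["eef_pos"].round(4),s["ee_rot"].round(3),s["force"].round(1),"pred",lidang(s["eef_pos"],R))
im,d=arm.grab_frame("side");cv2.imwrite("pics/side3.png",cv2.resize(im[100:270,290:490],None,fx=3.5,fy=3.5))
E
```

```text
[ 0.4742 -0.1234  0.11  ] [ 3.138 -0.664 -1.571] [-0.4 -0.3  0.3] pred 28.2183652206636
```

View pics/side3.png

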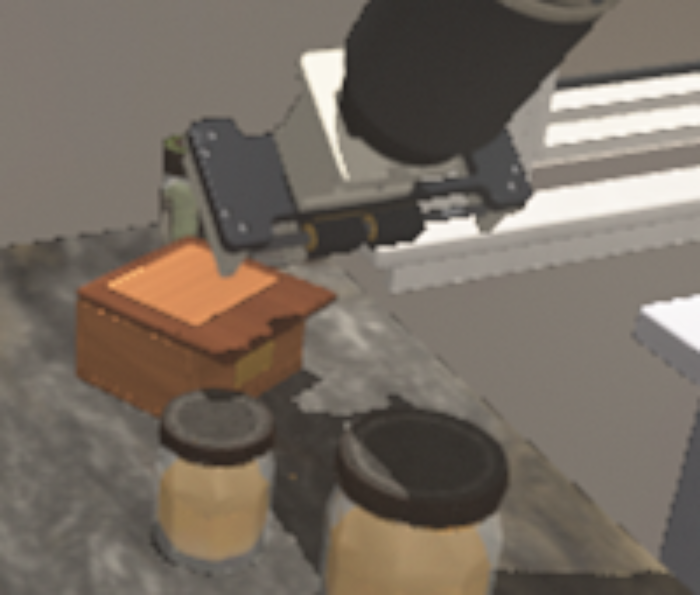

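The view shows the lid still shut, with the lip edge near (270,330) and a pale fingertip visible above it at (230,270). So the fingers missed the lip. I'll project the tool points to see where the tip really is.

```bash
python3 - <<'E'
from h import *
s=arm.get_state();R=Ro.from_euler("xyz",s["ee_rot"]);p=s["eef_pos"];m=arm.camera_model("side");K=np.array(m["mtx"]);T=np.array(m["camera_from_world"])
def pr(w):
    c=T[:3,:3]@w+T[:3,3];q=K@c/c[2];return ((q[:2]-[290,100])*3.5).round(0)
for n,o in dict(tcp=[0,0,0],tip=[0,0,.008],tipL=[0,.02,.008],tipR=[0,-.02,.008],bL=[0,.096,-.058],bR=[0,-.096,-.058],b0=[0,0,-.058]).items(): print(n,pr(p+R.apply(o)))
print("lip",pr(LIP),pr(LIP+.06*Y),pr(LIP-.06*Y))
im,d=arm.grab_frame("side");W=world("side",d)
for u,v in [(230,270),(225,262),(490,220),(240,180),(500,170)]:
    print((u,v),W[int(100+v/3.5),int(290+u/3.5)].round(3))
E
```

```text
tcp [290. 255.]
tip [286. 261.]
tipL [313. 256.]
tipR [258. 265.]
bL [458. 192.]
bR [174. 236.]
b0 [321. 213.]
lip [283. 330.] [226. 364.] [336. 298.]
(230, 270) [ 0.561 -0.032  0.16 ]
(225, 262) [ 0.568 -0.024  0.171]
(490, 220) [ 0.395 -0.03   0.168]
(240, 180) [ 0.553 -0.044  0.208]
(500, 170) [ 0.396 -0.029  0.199]
```

```bash
python3 - <<'E'
from h import *
im=cv2.imread("pics/top0.png");h=cv2.cvtColor(im,cv2.COLOR_BGR2HSV)
mk=((h[...,0]<18)&(h[...,1]>120)&(h[...,2]>60)).astype(np.uint8);mk[:175]=0;mk[265:]=0;mk[:,:285]=0;mk[:,375:]=0
n,l,s,c=cv2.connectedComponentsWithStats(mk);i=1+s[1:,4].argmax();print(s[i])
ct=max(cv2.findContours((l==i).astype(np.uint8),0,1)[0],key=cv2.contourArea)
B=cv2.boxPoints(cv2.minAreaRect(ct));print(B)
m=arm.camera_model("top");K=np.array(m["mtx"]);T=np.linalg.inv(m["camera_from_world"])
def cast(u,v,z):
    r=T[:3,:3]@np.linalg.solve(K,[u,v,1]);return T[:3,3]+r*(z-T[2,3])/r[2]
P=[cast(u,v,.0715) for u,v in B]
for a,b in zip(P,P[1:]+P[:1]): print(a.round(4),np.linalg.norm(b-a).round(4),np.degrees(np.arctan2(*(b-a)[1::-1])).round(1))
d=np.load("top0.npy");W=world("top",d);Q=W[(l==i)];Q=Q[abs(Q[:,2]-.0725)<.006]
o=(Q-LIP);x=o@H;y=o@Y;print("x pct",np.percentile(x,[0,1,3,97,99,100]).round(4),"y",np.percentile(y,[0,1,99,100]).round(4),np.median(Q[:,2]))
# front edge by y bins
for a in np.arange(-.05,.051,.02):
    k=abs(y-a)<.01;print(round(a,2),x[k].min().round(4),x[k].max().round(4))
E
```

```text
[ 296  186   70   68 2740]
[[294.60004 209.2    ]
 [344.2     184.40001]
 [366.40002 228.8    ]
 [316.80005 253.59999]]
[ 0.5326 -0.0848  0.0715] 0.1335 -62.1
[ 0.595  -0.2028  0.0715] 0.1189 -152.7
[ 0.4894 -0.2574  0.0715] 0.1322 117.5
[ 0.4283 -0.1402  0.0715] 0.1181 28.0
x pct [1.000e-04 1.500e-03 4.100e-03 1.278e-01 1.304e-01 1.330e-01] y [-0.0597 -0.0575  0.0581  0.0596] 0.07214763939892022
-0.05 0.0001 0.1325
-0.03 0.0009 0.1316
-0.01 0.0008 0.1316
0.01 0.0006 0.1318
0.03 0.0004 0.133
0.05 0.0003 0.1319
```

The lip estimate holds within 1 mm, so the fingertip overlap was just too shallow and it slipped off. I'll retry deeper, with less obliquity.

>>> move_arm(rows="0 0 0 0 0 -0.02 0; 0 0 0 0 0 -0.02 0; 0 0 0 0 0 -0.02 0; 0 0 0 0 0 0 0")

```text
t: 18.38
eef_pos: [0.4751, -0.0853, 0.1571]
ee_rot: [3.14, -0.663, -1.571]
force: [0.1, -0.6, -1.1]
width: 0.0008
gripper_force: 0.0
```

```bash
python3 - <<'E'
from h import *
s=arm.get_state();print(s["eef_pos"].round(4),s["q"].round(3))
R=rot(-75,55);f=pt(.003,-.01,.0386);z=R.apply([0,0,1])
plan(f-.05*z,R);plan(f,R)
E
```

```text
[ 0.4751 -0.0853  0.1571] [ 0.651  0.204 -0.749  0.571 -1.131 -1.035]
turn deg [  9.   -3.  -12.1] then shift [-0.041   0.0105  0.0659] tgt [ 0.4661 -0.0921  0.0796]
turn deg [  9.   -3.  -12.1] then shift [-0.041   0.0105  0.1159] tgt [ 0.4735 -0.1198  0.0386]
```

>>> move_arm(rows="4.5 -1.5 -6 0 0 0 0; 4.5 -1.5 -6.1 0 0 0 0; 0 0 0 -0.021 0.005 0 0; 0 0 0 -0.02 0.0055 0 0; 0 0 0 0 0 0.022 0; 0 0 0 0 0 0.022 0; 0 0 0 0 0 0.022 0; 0 0 0 0 0 0 0")

```text
t: 19.38
eef_pos: [0.4673, -0.0925, 0.0808]
ee_rot: [3.131, -0.61, -1.308]
force: [-0.8, -0.0, -0.3]
width: 0.0003
gripper_force: 0.0
```

```bash
python3 - <<'E'
from h import *
s=arm.get_state();print(s["eef_pos"].round(4),s["q"].round(3))
R=rot(-75,55);f=pt(.003,-.01,.0386);z=R.apply([0,0,1])
plan(f-.05*z,R);plan(f,R)
E
```

```text
[ 0.4673 -0.0925  0.0808] [ 0.601  0.192 -1.017  0.843 -0.801 -1.075]
turn deg [0.6 0.1 0. ] then shift [-0.0013  0.0011  0.0006] tgt [ 0.4661 -0.0921  0.0796]
turn deg [0.6 0.1 0. ] then shift [-0.0013  0.0011  0.0506] tgt [ 0.4735 -0.1198  0.0386]
```

```bash
python3 - <<'E'
from h import *
for ps,ph in((-83,55),(-83,58)):
    R=rot(ps,ph);f=pt(.001,-.01,.0386);z=R.apply([0,0,1])
    plan(f-.05*z,R);plan(f,R)
E
```

```text
turn deg [-4.   0.   6.6] then shift [-0.0029 -0.0021 -0.0006] tgt [ 0.4691 -0.0895  0.0796]
turn deg [-4.   0.   6.6] then shift [-0.0029 -0.0021  0.0494] tgt [ 0.4726 -0.118   0.0386]
turn deg [-3.8 -3.   6.7] then shift [-0.0003 -0.0021 -0.0005] tgt [ 0.4694 -0.0917  0.081 ]
turn deg [-3.8 -3.   6.7] then shift [-0.0003 -0.0021  0.0495] tgt [ 0.4726 -0.118   0.0386]
```

>>> move_arm(rows="-4 0 6.6 0 0 0 0; 0 0 0 -0.003 -0.002 0 0; 0 0 0 0 0 0.01 0; 0 0 0 0 0 0.01 0; 0 0 0 0 0 0.01 0; 0 0 0 0 0 0.01 0; 0 0 0 0 0 0.009 0; 0 0 0 0 0 0 0")

```text
t: 20.38
eef_pos: [0.473, -0.1164, 0.0389]
ee_rot: [-3.14, -0.608, -1.447]
force: [-0.8, 4.8, -0.5]
width: 0.0004
gripper_force: 2.6
```

```bash
python3 - <<'E'
from h import *
s=arm.get_state();print(s["eef_pos"].round(4),s["q"].round(3),s["force"].round(1))
plan(pt(.001,-.01,.0386),rot(-83,55))
o=s["eef_pos"]-LIP;print("caddy rel lip",o@H,o@Y,o[2])
p0=s["eef_pos"];R=Ro.from_euler("xyz",s["ee_rot"])
prev=p0
for a in [0]+list(range(4,109,4)):
    r=np.radians(a);p=p0+.134*((1-np.cos(r))*H+np.array([0,0,np.sin(r)]))+[0,0,.006]
    print(a,"lid",round(lidang(p,R),1),"step",(R.inv().apply(p-prev)*1000).round(1));prev=p
E
```

```text
[ 0.473  -0.1164  0.0389] [ 0.5    0.297 -1.013  0.911 -0.738 -1.209] [-0.8  4.8 -0.5]
turn deg [-0.2  0.2  0.1] then shift [0.0011 0.0006 0.0011] tgt [ 0.4726 -0.118   0.0386]
caddy rel lip -0.000259201357416055 -0.00887642912935849 -0.023646954145373107
0 lid 4.0 step [ 3.4 -0.  -4.9]
4 lid 7.4 step [ 5.6 -0.1 -7.5]
8 lid 11.1 step [ 6.1 -0.4 -7.1]
12 lid 15.1 step [ 6.5 -0.6 -6.7]
16 lid 18.9 step [ 6.9 -0.8 -6.2]
20 lid 22.7 step [ 7.3 -1.  -5.8]
24 lid 26.7 step [ 7.6 -1.2 -5.2]
28 lid 30.5 step [ 8.  -1.4 -4.7]
32 lid 34.5 step [ 8.2 -1.6 -4.1]
36 lid 38.4 step [ 8.5 -1.8 -3.6]
40 lid 42.4 step [ 8.6 -2.  -3. ]
44 lid 46.3 step [ 8.8 -2.2 -2.4]
48 lid 50.3 step [ 8.9 -2.3 -1.7]
52 lid 54.3 step [ 8.9 -2.5 -1.1]
56 lid 58.6 step [ 9.  -2.6 -0.5]
60 lid 63.5 step [ 8.9 -2.8  0.2]
64 lid 68.4 step [ 8.9 -2.9  0.8]
68 lid 73.3 step [ 8.7 -3.   1.5]
72 lid 78.1 step [ 8.6 -3.1  2.1]
76 lid 82.9 step [ 8.4 -3.1  2.7]
80 lid 87.6 step [ 8.1 -3.2  3.3]
84 lid 92.3 step [ 7.9 -3.2  3.9]
88 lid 96.9 step [ 7.6 -3.2  4.5]
92 lid 101.4 step [ 7.2 -3.2  5. ]
96 lid 105.9 step [ 6.8 -3.2  5.5]
100 lid 110.3 step [ 6.4 -3.2  6. ]
104 lid 114.6 step [ 5.9 -3.2  6.5]
108 lid 118.9 step [ 5.4 -3.1  6.9]
```

>>> move_arm(rows="0 0 0 -0.0016 0 -0.0011 0; 0 0 0 0.0034 0 -0.0049 0; 0 0 0 0.0028 0 -0.0038 0; 0 0 0 0.0028 -0.0001 -0.0037 0; 0 0 0 0.003 -0.0002 -0.0036 0; 0 0 0 0.0031 -0.0002 -0.0035 0; 0 0 0 0 0 0 0")

```text
t: 21.25
eef_pos: [0.4739, -0.1154, 0.0649]
ee_rot: [-3.138, -0.609, -1.449]
force: [0.5, 0.3, -0.7]
width: 0.0002
gripper_force: 0.0
```

```bash
cat >> h.py <<'E'
def lidz():
    im,d=arm.grab_frame("side");W=world("side",d);h=cv2.cvtColor(im,cv2.COLOR_BGR2HSV)
    k=(h[...,0]<18)&(h[...,1]>110)&(h[...,2]>50)&(W[...,2]>.066);o=W[k]-LIP;x=o@H;y=o@Y;k2=(x>-.02)&(x<.22)&(abs(y)<.07)
    x,z=x[k2],o[k2][:,2]
    for a in np.arange(0,.2,.02):
        j=abs(x-a)<.01
        if j.sum()>3:print("x",round(a,2),"z",(np.median(z[j])+.0625).round(4),j.sum())
    s=arm.get_state();q=s["eef_pos"]-LIP
    print(s["t"],"tcp x,y,z",(q@H).round(4),(q@Y).round(4),s["eef_pos"][2].round(4),s["force"].round(1),"pred",lidang(s["eef_pos"],Ro.from_euler("xyz",s["ee_rot"])))
    return im
E
python3 -c "
from h import *
lidz()"
```

```text
x 0.0 z 0.068 49
x 0.02 z 0.0686 75
x 0.04 z 0.0695 110
x 0.06 z 0.0703 131
x 0.08 z 0.0705 145
x 0.1 z 0.0706 167
x 0.12 z 0.069 152
21.3 tcp x,y,z -0.0007 -0.0078 0.0647 [-1.2 -0.6  0.1] pred 10.678641137786315
```

```bash
cat > f.py <<'E'
from h import *
s=arm.get_state();R=Ro.from_euler("xyz",s["ee_rot"])
for cam in("side","top"):
    im,d=arm.grab_frame(cam);W=world(cam,d);o=R.inv().apply((W-s["eef_pos"]).reshape(-1,3));o[~np.isfinite(o)]=9
    w=W.reshape(-1,3)[:,2]
    print(cam)
    for a in np.arange(-.06,.02,.008):
        k=(abs(o[:,2]-a)<.004)&(abs(o[:,0])<.03)&(abs(o[:,1])<.06)
        if k.sum()>2:print("z",a.round(3),"n",k.sum(),"x",np.percentile(o[k,0],[2,50,98]).round(4),"y",np.percentile(o[k,1],[2,50,98]).round(4),"wz",np.percentile(w[k],[2,98]).round(3))
E
python3 f.py
```

```text
side
z -0.052 n 3 x [-0.0063 -0.0054 -0.0028] y [-0.0193 -0.0183 -0.0175] wz [0.102 0.106]
z -0.036 n 8 x [-0.0136 -0.0126 -0.0111] y [-0.0161 -0.0087  0.    ] wz [0.085 0.089]
z -0.028 n 16 x [-0.0141 -0.0123 -0.0091] y [-0.016  -0.0093  0.005 ] wz [0.078 0.084]
z -0.02 n 6 x [-0.0131 -0.0128 -0.0086] y [-0.0474 -0.0062  0.0067] wz [0.071 0.079]
z -0.012 n 31 x [-0.0187 -0.0117 -0.0042] y [-0.0592 -0.0523 -0.0358] wz [0.063 0.07 ]
z -0.004 n 51 x [-0.0117 -0.0016  0.0072] y [-0.0592 -0.0429 -0.0047] wz [0.062 0.07 ]
z 0.004 n 31 x [0.0062 0.0134 0.0194] y [-0.0594 -0.0485 -0.0383] wz [0.067 0.071]
z 0.012 n 40 x [-0.0064  0.0239  0.0298] y [-0.0592 -0.0461 -0.0328] wz [0.051 0.072]
top
z -0.06 n 4 x [0.009  0.0107 0.0118] y [-0.0012  0.001   0.0029] wz [0.117 0.121]
z -0.052 n 32 x [0.007  0.0118 0.0132] y [-0.0164  0.0001  0.0173] wz [0.111 0.116]
z -0.044 n 28 x [0.0087 0.0117 0.014 ] y [-0.0149  0.0009  0.0161] wz [0.103 0.112]
z -0.036 n 31 x [0.0076 0.0117 0.0128] y [-0.0142 -0.0017  0.0143] wz [0.097 0.104]
z -0.028 n 28 x [0.0104 0.0121 0.0133] y [-0.0151 -0.0002  0.0149] wz [0.091 0.098]
z -0.02 n 5 x [-0.0091  0.0107  0.0113] y [-0.0507 -0.0009  0.0035] wz [0.073 0.09 ]
z -0.012 n 66 x [-0.0131 -0.0049  0.0032] y [-0.0596 -0.0465 -0.0206] wz [0.068 0.074]
z -0.004 n 160 x [-0.0028  0.0063  0.014 ] y [-0.0587 -0.0266  0.0125] wz [0.069 0.075]
z 0.004 n 251 x [0.0102 0.018  0.0256] y [-0.0581 -0.0084  0.0422] wz [0.069 0.075]
z 0.012 n 145 x [0.0194 0.0266 0.0298] y [-0.0571 -0.0075  0.0437] wz [0.068 0.074]
```

```bash
python3 - <<'E'
from h import *
print(arm.finger_overhang, arm.get_state()["width"])
m=arm.camera_model("wrist");print({k:np.array(v).round(3).tolist() for k,v in m.items()})
E
```

```text
0.008 0.0007508610177321023
{'mtx': [[309.707, 0.0, 314.213], [0.0, 309.707, 192.299], [0.0, 0.0, 1.0]], 'mount': [[-0.001, -0.953, -0.304, 0.082], [1.0, 0.0, -0.002, 0.0], [0.002, -0.304, 0.953, -0.177], [0.0, 0.0, 0.0, 1.0]]}
```

>>> move_arm(rows="0 0 0 -0.01 0 -0.02 0; 0 0 0 0 0 -0.02 0; 0 0 0 0 0 -0.02 0; 0 0 0 0 0 0 0; 0 0 0 0 0 0 0")

```text
t: 22.02
eef_pos: [0.468, -0.0738, 0.1076]
ee_rot: [-3.14, -0.61, -1.448]
force: [0.2, -0.9, -0.5]
width: 0.0005
gripper_force: 0.0
```

```bash
sed -i 's/-.06,.02,.008/-.06,.026,.006/;s/<.004)/<.003)/' f.py; python3 f.py; python3 -c "
from h import *
lidz()"
```

```text
side
z -0.06 n 3 x [-0.01   -0.0089 -0.007 ] y [-0.021  -0.0202 -0.02  ] wz [0.153 0.154]
z -0.042 n 8 x [-0.0137 -0.0131 -0.0121] y [-0.0168 -0.0099 -0.0016] wz [0.132 0.136]
z -0.036 n 11 x [-0.0139 -0.0125 -0.0087] y [-0.0172 -0.0143  0.0018] wz [0.127 0.132]
z -0.03 n 12 x [-0.0134 -0.0128 -0.0094] y [-0.0162 -0.0069  0.0071] wz [0.123 0.127]
z -0.024 n 15 x [-0.0138 -0.0121 -0.0063] y [-0.0163 -0.008   0.0086] wz [0.119 0.125]
top
z -0.06 n 16 x [0.0096 0.0126 0.0145] y [-0.0166  0.0006  0.0183] wz [0.161 0.166]
z -0.054 n 34 x [0.0097 0.0119 0.0137] y [-0.0157  0.0011  0.0171] wz [0.156 0.161]
z -0.048 n 26 x [0.0098 0.0117 0.0134] y [-0.0168 -0.0018  0.0167] wz [0.151 0.157]
z -0.042 n 20 x [0.0079 0.0116 0.0136] y [-0.0133 -0.0001  0.0153] wz [0.145 0.15 ]
z -0.036 n 32 x [0.0016 0.0113 0.0125] y [-0.0138  0.0013  0.0153] wz [0.138 0.146]
z -0.03 n 27 x [0.0047 0.0117 0.0137] y [-0.0134 -0.0002  0.0151] wz [0.134 0.141]
z -0.024 n 17 x [0.0104 0.012  0.0134] y [-0.0145  0.0023  0.0148] wz [0.133 0.137]
x 0.0 z 0.0685 134
x 0.02 z 0.0688 168
x 0.04 z 0.0699 205
x 0.06 z 0.0704 208
x 0.08 z 0.0705 193
x 0.1 z 0.0705 188
x 0.12 z 0.069 156
22.175 tcp x,y,z -0.0401 0.006 0.1075 [ 0.2  0.9 -0.1] pred 0
```

The depth data settles it: the closed fingertips end about 21 mm behind the TCP (half thickness about 12 mm), not 8 mm ahead, so the tip never got under the lip. I correct the model and go in deeper.

```bash
sed -i 's/-.021,.021,9/-.016,.016,9/;s/.008,-.045,60/-.021,-.058,60/;s/\.0095,yy,a/.012,yy,a/' h.py; grep -n "linspace\|yy,a" h.py; python3 - <<'E'
from h import *
s=arm.get_state();print(s["eef_pos"].round(4),s["q"].round(3))
R=rot(-90,52);f=pt(.013,-.025,.020);z=R.apply([0,0,1])
plan(f-.05*z,R);plan(f,R)
E
```

```text
28:    for yy in np.linspace(-.016,.016,9):
29:        for a in np.linspace(-.021,-.058,60):
30:            o=p+R.apply([.012,yy,a])-LIP;x=o@H;r=np.hypot(.134-x,o[2])
[ 0.4678 -0.0741  0.1075] [ 0.667  0.2   -0.883  0.65  -0.945 -1.055]
turn deg [-4.2  3.   5.6] then shift [-0.0055  0.003   0.0568] tgt [ 0.4648 -0.1048  0.0594]
turn deg [-4.2  3.   5.6] then shift [-0.0055  0.003   0.1068] tgt [ 0.4648 -0.1356  0.02  ]
```

>>> move_arm(rows="-4.2 3 5.6 0 0 0 0; 0 0 0 -0.0055 0.003 0 0; 0 0 0 0 0 0.015 0; 0 0 0 0 0 0.015 0; 0 0 0 0 0 0.015 0; 0 0 0 0 0 0.012 0; 0 0 0 0 0 0 0")

```text
t: 23.05
eef_pos: [0.4647, -0.1053, 0.0592]
ee_rot: [3.141, -0.662, -1.57]
force: [-0.1, 0.0, -1.0]
width: 0.0004
gripper_force: 0.0
```

```bash
python3 - <<'E'
from h import *
s=arm.get_state();print(s["eef_pos"].round(4),s["q"].round(3),s["force"].round(1))
R=rot(-90,52);plan(pt(.013,-.025,.020),R)
E
```

```text
[ 0.4647 -0.1053  0.0592] [ 0.593  0.324 -0.912  0.719 -0.886 -1.212] [-0.1  0.  -1. ]
turn deg [-0.  0.  0.] then shift [-0.0003 -0.0002  0.0495] tgt [ 0.4648 -0.1356  0.02  ]
```

>>> move_arm(rows="0 0 0 0 0 0.008 0; 0 0 0 0 0 0.008 0; 0 0 0 0 0 0.008 0; 0 0 0 0 0 0.008 0; 0 0 0 0 0 0.008 0; 0 0 0 0 0 0.008 0; 0 0 0 0 0 0 0")

```text
t: 23.92
eef_pos: [0.4662, -0.1329, 0.0211]
ee_rot: [-3.14, -0.66, -1.569]
force: [-0.3, 5.5, -1.0]
width: 0.0006
gripper_force: 1.9
```

```bash
python3 - <<'E'
from h import *
lidz()
s=arm.get_state();print(s["eef_pos"].round(4),s["q"].round(3),s["force"].round(1))
p0=s["eef_pos"];R=Ro.from_euler("xyz",s["ee_rot"])
plan(pt(.013,-.025,.020),rot(-90,52))
prev=p0
for a in [0]+list(range(4,117,4)):
    r=np.radians(a);p=p0+.134*((1-np.cos(r))*H+np.array([0,0,np.sin(r)]))+[0,0,.004]
    print(a,"lid",round(lidang(p,R),1),"step",(R.inv().apply(p-prev)*1000).round(1));prev=p
E
```

```text
x 0.02 z 0.0699 13
x 0.04 z 0.0706 48
x 0.06 z 0.0713 88
x 0.08 z 0.0713 115
x 0.1 z 0.0712 164
x 0.12 z 0.0692 145
23.975 tcp x,y,z 0.0112 -0.0226 0.0213 [-0.1  4.6 -1.1] pred 2.183303129590381
[ 0.4662 -0.1329  0.0213] [ 0.491  0.377 -0.986  0.886 -0.776 -1.31 ] [-0.1  4.6 -1.1]
turn deg [-0.2  0.2  0.1] then shift [0.0013 0.0013 0.0027] tgt [ 0.4648 -0.1356  0.02  ]
0 lid 3.7 step [ 2.5 -0.  -3.2]
4 lid 7.5 step [ 6.  -0.2 -7.2]
8 lid 11.1 step [ 6.4 -0.5 -6.8]
12 lid 14.9 step [ 6.8 -0.8 -6.4]
16 lid 18.8 step [ 7.2 -1.1 -5.9]
20 lid 22.6 step [ 7.5 -1.3 -5.5]
24 lid 26.5 step [ 7.8 -1.6 -4.9]
28 lid 30.4 step [ 8.  -1.9 -4.4]
32 lid 34.4 step [ 8.2 -2.2 -3.8]
36 lid 38.3 step [ 8.4 -2.4 -3.3]
40 lid 42.3 step [ 8.6 -2.7 -2.7]
44 lid 46.3 step [ 8.7 -2.9 -2.1]
48 lid 50.2 step [ 8.7 -3.1 -1.5]
52 lid 54.2 step [ 8.7 -3.3 -0.8]
56 lid 58.7 step [ 8.7 -3.5 -0.2]
60 lid 63.4 step [ 8.6 -3.6  0.4]
64 lid 68.0 step [ 8.5 -3.8  1. ]
68 lid 72.6 step [ 8.3 -3.9  1.7]
72 lid 77.2 step [ 8.1 -4.   2.3]
76 lid 81.7 step [ 7.9 -4.1  2.9]
80 lid 86.2 step [ 7.6 -4.2  3.5]
84 lid 90.7 step [ 7.3 -4.2  4. ]
88 lid 95.1 step [ 6.9 -4.3  4.6]
92 lid 99.5 step [ 6.6 -4.3  5.1]
96 lid 103.8 step [ 6.1 -4.3  5.6]
100 lid 108.0 step [ 5.7 -4.2  6.1]
104 lid 112.3 step [ 5.2 -4.2  6.5]
108 lid 116.4 step [ 4.7 -4.1  6.9]
112 lid 120.6 step [ 4.2 -4.   7.3]
116 lid 124.7 step [ 3.7 -3.9  7.7]
```

>>> move_arm(rows="0 0 0 0.0015 0 -0.0026 0; 0 0 0 0.003 -0.0001 -0.0036 0; 0 0 0 0.003 -0.0001 -0.0036 0; 0 0 0 0.0032 -0.0002 -0.0034 0; 0 0 0 0.0032 -0.0003 -0.0034 0; 0 0 0 0 0 0 0")

```text
t: 24.72
eef_pos: [0.4661, -0.1344, 0.0438]
ee_rot: [-3.14, -0.662, -1.571]
force: [-0.9, -0.0, -0.9]
width: 0.0002
gripper_force: 0.3
```

```bash
python3 -c "
from h import *
lidz()"
```

```text
x 0.02 z 0.0882 12
x 0.04 z 0.0863 41
x 0.06 z 0.0836 70
x 0.08 z 0.0798 91
x 0.1 z 0.0764 120
x 0.12 z 0.0709 108
x 0.14 z 0.0684 4
24.775 tcp x,y,z 0.0126 -0.0234 0.0436 [-0.6  0.7 -1.2] pred 10.950217382983434
```

The lid is rising, now about 10°. I continue along the arc.

>>> move_arm(rows="0 0 0 0.0034 -0.0004 -0.0032 0; 0 0 0 0.0034 -0.0004 -0.0032 0; 0 0 0 0.0072 -0.0011 -0.0059 0; 0 0 0 0.0075 -0.0013 -0.0055 0; 0 0 0 0.0078 -0.0016 -0.0049 0; 0 0 0 0.008 -0.0019 -0.0044 0; 0 0 0 0.0082 -0.0022 -0.0038 0; 0 0 0 0.0084 -0.0024 -0.0033 0")

```text
t: 25.78
eef_pos: [0.4777, -0.1561, 0.1042]
ee_rot: [-3.14, -0.661, -1.57]
force: [0.9, -0.0, -0.1]
width: 0.0004
gripper_force: 0.3
```

```bash
python3 -c "
from h import *
lidz()"
```

```text
x 0.04 z 0.1354 10
x 0.06 z 0.1223 20
x 0.08 z 0.1092 21
x 0.1 z 0.0931 26
x 0.12 z 0.0781 23
25.825 tcp x,y,z 0.0375 -0.0228 0.1049 [0.3 0.1 1.2] pred 38.76459767685063
```

Lid at about 37°, matching the prediction. Carrying on.

>>> move_arm(rows="0 0 0 0.0086 -0.0027 -0.0027 0; 0 0 0 0.0087 -0.0029 -0.0021 0; 0 0 0 0.0087 -0.0031 -0.0015 0; 0 0 0 0.0087 -0.0033 -0.0008 0; 0 0 0 0.0087 -0.0035 -0.0002 0; 0 0 0 0.0086 -0.0036 0.0004 0; 0 0 0 0.0085 -0.0038 0.001 0; 0 0 0 0.0083 -0.0039 0.0017 0")

```text
t: 26.82
eef_pos: [0.5046, -0.208, 0.1495]
ee_rot: [-3.14, -0.662, -1.57]
force: [-0.0, 0.0, -0.8]
width: 0.0002
gripper_force: 0.2
```

```bash
python3 -c "
from h import *
lidz()"
```

```text
x 0.1 z 0.165 53
x 0.12 z 0.095 161
x 0.14 z 0.0729 8
26.875 tcp x,y,z 0.0961 -0.023 0.1498 [ 0.4 -0.1  1.1] pred 73.1974083984035
```

Lid at about 73°. I go on more slowly past upright.

>>> move_arm(rows="0 0 0 0.0081 -0.004 0.0023 0; 0 0 0 0.0079 -0.0041 0.0029 0; 0 0 0 0.0038 -0.0021 0.0018 0; 0 0 0 0.0038 -0.0021 0.0018 0; 0 0 0 0.0037 -0.0021 0.002 0; 0 0 0 0.0037 -0.0021 0.002 0; 0 0 0 0.0035 -0.0022 0.0023 0; 0 0 0 0.0035 -0.0022 0.0023 0")

```text
t: 27.88
eef_pos: [0.5254, -0.2484, 0.1589]
ee_rot: [-3.14, -0.662, -1.57]
force: [-0.0, 0.1, 0.8]
width: 0.0004
gripper_force: 0.0
```

>>> move_arm(rows="0 0 0 0.0033 -0.0022 0.0025 0; 0 0 0 0.0033 -0.0022 0.0025 0; 0 0 0 0.0031 -0.0022 0.0028 0; 0 0 0 0.0031 -0.0022 0.0028 0; 0 0 0 0.0029 -0.0021 0.003 0; 0 0 0 0.0029 -0.0021 0.003 0; 0 0 0 0 0 0 0")

```text
t: 28.75
eef_pos: [0.5383, -0.2733, 0.1571]
ee_rot: [-3.14, -0.662, -1.57]
force: [0.2, -0.0, -0.2]
width: 0.0004
gripper_force: 0.0
```

```bash
python3 -c "
from h import *
lidz()"
```

```text
x 0.14 z 0.0861 597
x 0.16 z 0.1313 745
x 0.18 z 0.1691 267
28.8 tcp x,y,z 0.1689 -0.0233 0.1571 [-0.2  0.  -0.3] pred 108.28209743142145
```

The lid leans open at its stop. I retreat, then verify.

>>> move_arm(rows="0 0 0 -0.01 0 -0.015 0; 0 0 0 -0.01 0 -0.025 0; 0 0 0 -0.01 0 -0.03 0; 0 0 0 0 0 -0.03 0; 0 0 0 0 0 -0.03 0; 0 0 0 0 0 0 0; 0 0 0 0 0 0 0")

```text
t: 29.68
eef_pos: [0.5377, -0.1694, 0.2409]
ee_rot: [-3.141, -0.661, -1.57]
force: [0.8, -0.8, -0.9]
width: 0.0004
gripper_force: 0.0
```

```bash
python3 - <<'E'
from h import *
im=lidz();im2,_=arm.grab_frame("top")
cv2.imwrite("pics/fin.png",np.vstack([im[100:380,100:560],im2[70:300,190:650]]) if 0 else np.hstack([im[100:380,130:510],im2[60:340,180:560]]))
E
```

```text
x 0.14 z 0.0861 620
x 0.16 z 0.1317 810
x 0.18 z 0.1716 477
29.725 tcp x,y,z 0.0768 0.0237 0.2407 [-0.3 -0.7  0.6] pred 0
```

View pics/fin.png

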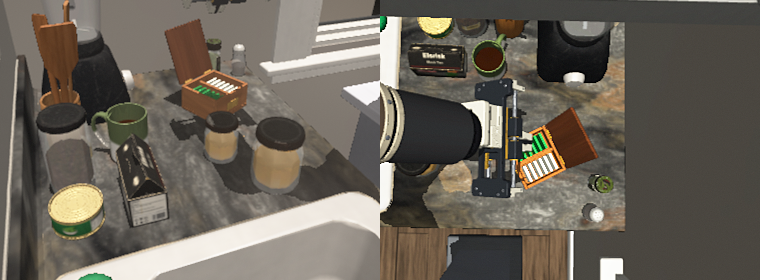

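The final view shows the lid leaning open at (185,55) with the tea bags visible. The jar stands upright to the side at (222,138), the bystanders are in place, and the arm is clear of everything.

```bash
python3 -c "
from station import arm
print(arm.job_done())"
```

```text
the job is handed in; nothing more can be done
None
```

The caddy is open and the job is handed in at about 30 s: the honey jar stands upright off to the left of the caddy's front, the lid leans open on its own, and the bystanders look unmoved; the first two tries at the lip slipped off without opening the lid.

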